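# Sweep the spilled sinkers into the tray

## Task

Three flat round sinkers lie spilled on the sorting board. With your fingertips, sweep all three along the board and off its end so that they drop into the plain empty tray, not the divided one. Do not pick any of them up, and leave the jar, the tin, the spool and everything else standing where they are.

Things in the scene. Friction and masses are not known exactly. Their poses are not given: they have to be found in the camera images.
- board: fixed plywood sorting board, 240 mm along its x, 300 mm along its y, its flat top 50 mm above its origin (centre of the underside, on the counter). Along its two long edges (x = -120 and +120 mm) run rims 12 mm wide that stand 8 mm above the top; its two ends (y = -150 and +150 mm) are open, without rim or lip. It may be yawed on the counter
- tray: fixed plain empty grey tray, 220 mm along its x, 120 mm along its y, 28 mm high, walls and floor 4 mm, open at the top, with no dividers; origin at the centre of its underside, on the counter. It stands flush against one open end of the board (centre 210 mm from the board's centre along the board's +y or -y, axes parallel to the board's), its wall tops 22 mm below the board's top
- divided: fixed grey tray of the same outer size and height, divided into eight small compartments that hold little fittings; it stands against the other end of the board. Nothing goes into it. Origin at the centre of its underside
- sinker1_center (a point): flat round dark-grey metal fishing sinker, a disc 36 mm across and 10 mm thick, about 90 g, lying flat on the sorting board and sliding freely; this point is its centre, half-way up
- sinker2_center (a point): flat round dark-grey metal fishing sinker, a disc 36 mm across and 10 mm thick, about 90 g, lying flat on the sorting board and sliding freely; this point is its centre, half-way up
- sinker3_center (a point): flat round dark-grey metal fishing sinker, a disc 36 mm across and 10 mm thick, about 90 g, lying flat on the sorting board and sliding freely; this point is its centre, half-way up
- sinker1: the same sinker; origin at the centre of its underside, z along its axis
- sinker2: the same sinker; origin at the centre of its underside, z along its axis
- sinker3: the same sinker; origin at the centre of its underside, z along its axis
- jar: small loose jar with a lid, 34 mm across, 40 mm high, standing on the board near its long middle line; origin at the centre of its underside. Leave it alone
- tin: small loose round tin, 36 mm across, 30 mm high, standing on the board near its long middle line; origin at the centre of its underside. Leave it alone
- spool: small loose white line spool, 36 mm across, 28 mm high, standing on the board near its long middle line; origin at the centre of its underside. Leave it alone
- mug: loose mug, 80 mm across, 90 mm high, on the counter to the left of the board and trays; origin at the centre of its underside. Leave it alone
- carton: loose cardboard carton 50 x 60 x 50 mm on the counter to the right of the board and trays; origin at the centre of its underside. Leave it alone
Things that resemble listed ones, but are neither listed nor needed, are in the scene too. Leave any purple look-alike of the sinker3 alone. What is shaped like the sinker2 but pink is not meant.

How it is judged:
By the outcome, as a careful person would: the job done as asked, in the order asked, and still so for the second after the job is handed in, with the robot touching nothing.
It also fails if it takes over 61 s, if anything falls off the work surface, if the arm or the gripper's body presses on something with over 40 N, if the wrist force passes 120 N, or if a joint passes its speed limit or range.

## Robot

A 7-joint arm with a two-finger parallel gripper is mounted at the origin on the work surface. World frame = base frame: x ahead of the robot, y to its left, z up, the work surface at z = 0. Lengths are in m, angles in rad, forces in N, time in s.
With the tool pointing down it reaches from about 0.4 to 0.85 m from the base axis. Payload 4.5 kg.
Tool frame: the origin (TCP) lies on the centre line of the jaws, within the pads' length; the fingertips stand 11 mm ahead of it and the grasp point (between the pads) lies 8 mm behind it; z points along the fingers, x is the direction in which the jaws open and shut, and the axes are right-handed (so a half turn about z gives the same grasp; the last joint's range is limited). The gripper opens to 88 mm and grips with 3 to 60 N. Pads are 18 mm wide; open, the fingers measure 123 mm over their backs; the gripper's body (75 mm by 187 mm) begins 45 mm behind the grasp point.
Start: joints at [-1.145, 0.689, -0.195, 1.565, 0.157, 0.902, -0.215], TCP at [0.239, 0.578, 0.25] pointing down, gripper open.
Joint ranges: [-3.01, 3.01], [-0.46, 2.08], [-1.47, 1.51], [0.13, 2.56], [-1, 4.14], [0.04, 2.09], [-2.66, 2.66]. Speed limits (rad/s): [2.57, 2.57, 3.14, 3.14, 3.14, 3.14, 3.14].

## Interface

Orientations are given as a unit quaternion [x, y, z, w].
In Python, from plant import r, vision, order, nets gives the robot as it stands.
- The arm moves only by the tool send_rows, never from a script. Its argument "series" is a list of rows, each an object with "delta_pos": the shift along the tool's x, y, z in cm, a list of three; "turn": the turn about the tool's z in degrees; "jaw": the closure, from 0 (fully open) to 1 (shut). In form: [{"delta_pos": [x, y, z], "turn": turn, "jaw": jaw}, ...]. A call has 1 to 8 rows; each row is the pose to reach, as a shift and turn from the pose commanded when the call began, along the tool's axes at that moment; what a row does not reach only later rows make up. A row lasts 1/12 s, in which the tool goes at most 41.7 mm and 7.16 degrees, less where a joint would pass 70% of its speed; a pose out of reach is approached as far as the arm can. A call with a gripper value outside its range is refused whole. The fingers move at their own pace and stop on an object; "force" is the grip in N (left out, the last holds). Time passes only in rows, so rows that repeat a pose let the fingers close. It gives the time, the measured TCP pose, the force and the opening at its end, in the units of the state.
- r.get_state(): the state, without advancing time (a new reading comes with each control period).
- vision.snapshot(name): name is "scene" or "top" or "wrist"; returns the picture (420x560x3 uint8, blue, green, red); there is no depth.
- vision.camera_params(name): a dict with "intrinsics" (3x3 intrinsics, pixels), "extrinsics" (4x4, takes a point from world to camera coordinates). Camera axes: x right, y down, z forward; pixel columns grow to the right and rows downward; lengths in m; the calibration is good to about 2 mm. A picture is of the moment at which its call begins: read the wrist's pose just before it. camera_params takes no time and is no camera call; for the wrist camera it gives the pose at the moment of the call.
- order.finish_job(): hands the job in, once; it reports no verdict.
Trained networks look in the newest picture that a camera, given by its name, has taken for a name from the list of things; names that differ only in an ending like _2 or _b are one class to them, and where a whole thing is asked for, a point or a joint stands for the part that bears it (a point fixed in the world has none). Each returns a list of dicts, best first, with "score" (0 to 1); they miss things now and then, are a little off and sometimes report something else, mostly with a low value. They report only what shows in the picture. A call takes as long as a camera call. They do not tell look-alikes from the thing itself.
- nets.boxes_of(camera, label): "location" ([row, column] as shares, 0 to 1, of the picture: columns of its width, rows of its height, amid what is visible of it).
- nets.trace(camera, label): "region" (420x560 bool, what is visible of it) and "location" ([row, column] as shares, 0 to 1, of the picture: columns of its width, rows of its height, amid what is visible of it).
The state is a dict: "clock": time; "q": joint angles; "qd": joint speeds; "joint_torque": joint torques, N m; "tool_pos": TCP position; "eef_rot": TCP orientation; "contact_force": force on the tool from outside, world axes, zero at the start; "moment": the same for the moment, N m; "opening": opening from 0.0 (shut) to 1.0 (fully open).
Only numpy, scipy, OpenCV 4.12 (cv2) and the standard library are available. Lean on these libraries where they do the work, as an engineer would, in place of code of your own. Each camera call takes 0.05 s, during which the arm holds its last target.

## Working session

There is one attempt and no reset: what is moved stays moved. The work goes in short steps, Python scripts to look and compute and a tool call to move; the robot and the scene stay as the last step left them, time stands still between calls to the robot, and variables do not carry over. Pictures are saved under pics/ and viewed, and the job is handed in when it is done.

Besides the shell and the picture viewer there is one more tool, called after "Request:" by a JSON object that holds its "method" and its "body". send_rows: Moves the arm, as the interface text tells. Its arguments: {"type":"object","properties":{"series":{"type":"array"},"force":{"type":"number"}},"required":["series"]}

```bash
mkdir -p pics; ls
python3 - <<'E'
from plant import r, vision, order, nets
import cv2
print(r.get_state())
for n in ("scene","top"):
    im=vision.snapshot(n); cv2.imwrite(f"pics/{n}0.png",im)
    p=vision.camera_params(n); print(n,p)
    for l in ("sinker1","jar","tin","spool","board","tray","divided"):
        print(l,[(round(d['score'],2),round(d['location'][0]*420),round(d['location'][1]*560)) for d in nets.boxes_of(n,l)])
E
```

```text
pics
{'clock': 0.0, 'q': array([-1.14518774,  0.68998606, -0.19452134,  1.5663725 ,  0.15730811,
        0.90248556, -0.21513268]), 'qd': array([ 0.0013126 , -0.00031158,  0.00033035,  0.00222024,  0.00055788,
       -0.00088251,  0.00037691]), 'joint_torque': array([-7.54656685e-04, -5.27564442e+01, -1.26727480e+00, -1.53426254e+01,
       -5.26610459e-02,  6.49791284e-03,  1.65852175e-04]), 'tool_pos': array([0.23846697, 0.5770418 , 0.24890132]), 'eef_rot': array([ 8.31203475e-01,  5.55967553e-01, -7.32427396e-04,  5.71635112e-04]), 'contact_force': array([-0.92296515, -0.31898755,  0.47181161]), 'moment': array([ 0.03043398, -0.02682244,  0.01017703]), 'opening': 1.0004853229089996}
scene {'intrinsics': array([[468.23873272,   0.        , 281.08278394],
       [  0.        , 468.23873272, 208.0107483 ],
       [  0.        ,   0.        ,   1.        ]]), 'extrinsics': array([[-0.87477192,  0.48440366, -0.01127732,  0.53352189],
       [ 0.42151184,  0.74930649, -0.51075195, -0.22123956],
       [-0.23895994, -0.45154499, -0.85965416,  1.38020435],
       [ 0.        ,  0.        
[... 420 characters left out ...]
 [  0.        ,   0.        ,   1.        ]]), 'extrinsics': array([[-2.04776950e-02, -9.99789633e-01,  1.16337514e-03,
         3.10180859e-02],
       [-9.80778081e-01,  1.98624266e-02, -1.94112956e-01,
         6.08490416e-01],
       [ 1.94049013e-01, -5.11599874e-03, -9.80978495e-01,
         1.66451384e+00],
       [ 0.00000000e+00,  0.00000000e+00,  0.00000000e+00,
         1.00000000e+00]])}
sinker1 [(0.54, 216, 328), (0.49, 257, 281), (0.46, 177, 302), (0.45, 172, 338)]
jar [(0.54, 236, 304)]
tin [(0.59, 230, 284)]
spool [(0.59, 239, 333)]
board [(0.8, 231, 298), (0.3, 216, 323), (0.17, 250, 420)]
tray [(0.94, 222, 238), (0.36, 209, 282)]
divided [(0.92, 248, 366), (0.24, 241, 302)]
```

Run:
```python
import cv2
a=cv2.imread("pics/top0.png")[130:330,170:440]; cv2.imwrite("pics/topc.png",cv2.resize(a,None,fx=2.9,fy=2.9,interpolation=cv2.INTER_CUBIC))
a=cv2.imread("pics/scene0.png")[90:310,170:440]; cv2.imwrite("pics/scenec.png",cv2.resize(a,None,fx=2.7,fy=2.7,interpolation=cv2.INTER_CUBIC))
```

```text
(no output)
```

View pics/topc.png

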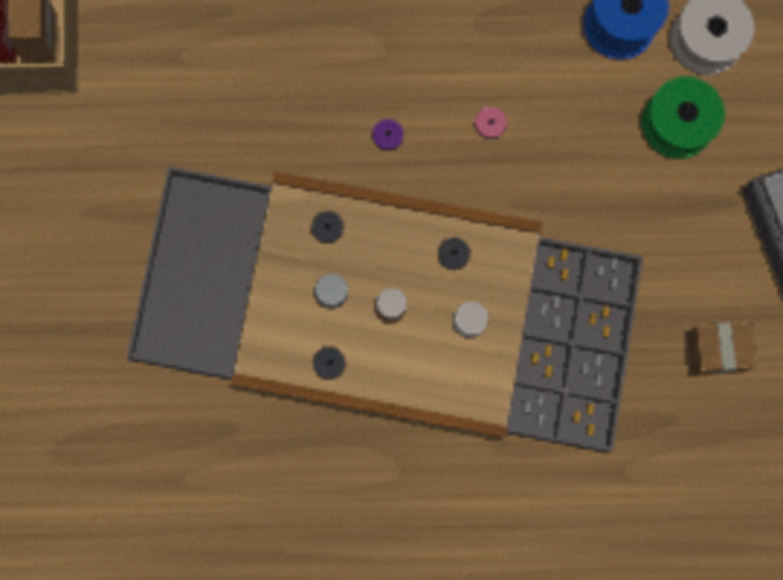

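View pics/scenec.png

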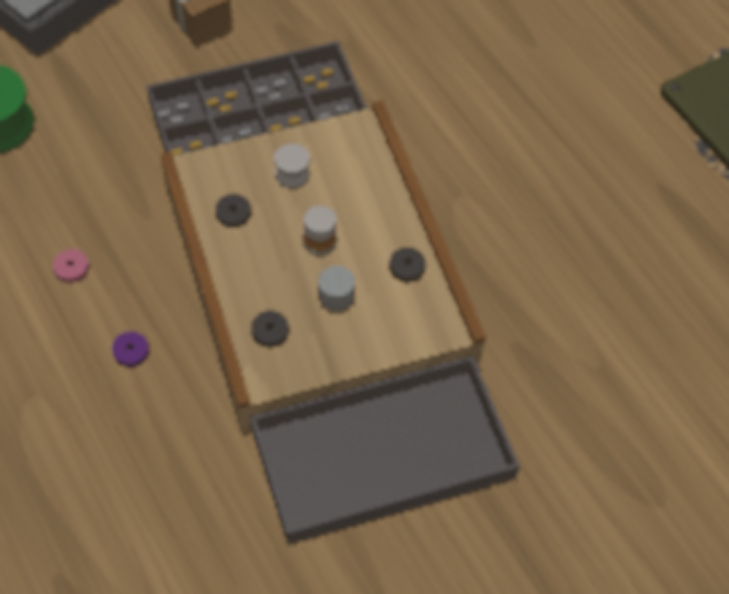

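View pics/top0.png

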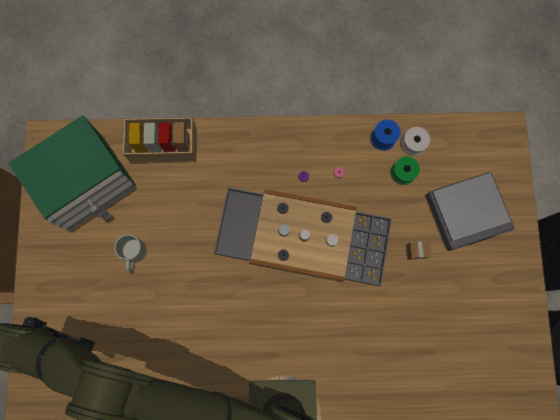

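The top crop shows three dark discs on the board, at full-frame pixels of about (283,208), (327,217) and (283,255). The jar, tin and spool stand on the midline. The purple disc (304,176) and pink disc (339,172) lie on the counter and are not wanted. The plain tray is on the left (+y) end, and the divided one is on the right.

```bash
cat > h.py <<'E'
import numpy as np
from plant import r, vision, order, nets
import cv2
def proj(cam,P):
    p=vision.camera_params(cam);X=p['extrinsics'][:3,:3]@np.asarray(P)+p['extrinsics'][:3,3]
    u=p['intrinsics']@X;return u[:2]/u[2]
def ray(cam,uv,z):
    p=vision.camera_params(cam);R=p['extrinsics'][:3,:3];t=p['extrinsics'][:3,3]
    d=R.T@np.linalg.solve(p['intrinsics'],[uv[0],uv[1],1]);c=-R.T@t
    return c+d*(z-c[2])/d[2]
E
python3 - <<'E'
from h import *
for cam in("scene","top"):
    vision.snapshot(cam)
    for l,z in(("sinker1",.055),("jar",.07),("tin",.065),("spool",.064),("board",.05),("tray",.014),("divided",.014)):
        for d in nets.trace(cam,l):
            m=d['region']; v,u=np.nonzero(m)
            print(cam,l,round(d['score'],2),m.sum(),(round(u.mean()),round(v.mean())),ray(cam,(u.mean(),v.mean()),z).round(4))
            if l=="board":
                rc=cv2.minAreaRect(np.c_[u,v].astype(np.float32)); 
                print([ray(cam,c,.05).round(3) for c in cv2.boxPoints(rc)])
# crop points full-res topc: board corners (plywood)
for c in [(272,180),(541,228),(508,437),(233,381)]:
    print(ray("top",(170+c[0]/2.9,130+c[1]/2.9),.055).round(4))
for c in [(165,155),(378,105),(480,345),(245,410)]:
    print("sc",ray("scene",(170+c[0]/2.7,90+c[1]/2.7),.055).round(4))
E
```

```text
scene sinker1 0.64 121 (196, 188) [ 0.7696 -0.1684  0.055 ]
scene sinker1 0.61 145 (321, 188) [ 0.485  -0.0096  0.055 ]
scene sinker1 0.55 132 (256, 168) [ 0.6024 -0.1493  0.055 ]
scene sinker1 0.46 157 (270, 212) [ 0.6345 -0.0118  0.055 ]
scene jar 0.5 135 (256, 168) [ 0.6067 -0.14    0.07  ]
scene jar 0.32 525 (244, 92) [ 0.5124 -0.3995  0.07  ]
scene tin 0.67 195 (294, 197) [ 0.562  -0.0143  0.065 ]
scene spool 0.48 172 (278, 151) [ 0.5276 -0.1642  0.064 ]
scene spool 0.34 190 (289, 176) [ 0.5422 -0.0798  0.064 ]
scene board 0.8 8092 (288, 187) [ 0.558  -0.0566  0.05  ]
[array([ 0.639, -0.252,  0.05 ]), array([ 0.363, -0.215,  0.05 ]), array([0.468, 0.108, 0.05 ]), array([0.707, 0.065, 0.05 ])]
scene board 0.63 157 (295, 197) [ 0.5572 -0.0217  0.05  ]
[array([ 0.559, -0.048,  0.05 ]), array([ 0.534, -0.034,  0.05 ]), array([0.557, 0.006, 0.05 ]), array([ 0.582, -0.008,  0.05 ])]
scene tray 0.76 4393 (312, 256) [0.5952 0.1309 0.014 ]
scene divided 0.67 2114 (264, 127) [ 0.5013 -0.2974  0.014 ]
top sinker1 0.68 75 (326, 217) [ 0.6044 -0.1468  0.055 ]
top sinker1 0.67 104 (283, 208) 
[... 167 characters left out ...]
 255) [ 0.4873 -0.0097  0.055 ]
top jar 0.56 89 (304, 235) [ 0.5446 -0.0768  0.07  ]
top spool 0.62 123 (332, 239) [ 0.5323 -0.1624  0.064 ]
top board 0.91 6529 (303, 236) [ 0.5473 -0.0749  0.05  ]
[array([0.461, 0.097, 0.05 ]), array([0.704, 0.048, 0.05 ]), array([ 0.639, -0.252,  0.05 ]), array([ 0.399, -0.195,  0.05 ])]
top tray 0.62 2505 (238, 224) [0.5945 0.1326 0.014 ]
top divided 0.67 2556 (368, 249) [ 0.5069 -0.2833  0.014 ]
top divided 0.41 2528 (238, 224) [0.5956 0.1323 0.014 ]
[0.6903 0.0478 0.055 ]
[ 0.6301 -0.2466  0.055 ]
[ 0.4024 -0.1998  0.055 ]
[0.4685 0.0936 0.055 ]
sc [ 0.631  -0.2455  0.055 ]
sc [ 0.4077 -0.1951  0.055 ]
sc [0.4729 0.0994 0.055 ]
sc [0.6948 0.0522 0.055 ]
```

```bash
cat >> h.py <<'E'
from scipy.spatial.transform import Rotation as Ro
C=np.array([.550,-.075]);YAW=np.radians(-12.2)
e=np.array([np.cos(YAW),np.sin(YAW)]);d=np.array([-e[1],e[0]])
def bw(lat,al): return C+lat*e+al*d
def wb(p): q=np.asarray(p)[:2]-C; return (q@e*1e3).round(1),(q@d*1e3).round(1)
def go(lat,al,z):
    s=r.get_state();R=Ro.from_quat(s['eef_rot']).as_matrix()
    D=R.T@(np.r_[bw(lat,al),z]-s['tool_pos'])*100
    ang=np.degrees(np.arctan2(R[1,0],R[0,0]))
    print("delta cm",D.round(2),"turn",(-(np.degrees(YAW)-ang)).round(2))
def st():
    s=r.get_state();print(s['clock'],s['tool_pos'].round(4),wb(s['tool_pos']),s['opening'],s['contact_force'].round(1))
E
python3 - <<'E'
from h import *
for p in [(.636,-.0115),(.6039,-.148),(.486,-.0097),(.562,-.014),(.5435,-.078),(.530,-.163)]: print(wb(p))
go(.0706,.015,.15)
E
```

```text
(np.float64(70.6), np.float64(80.2))
(np.float64(68.1), np.float64(-60.0))
(np.float64(-76.4), np.float64(50.3))
(np.float64(-1.2), np.float64(62.2))
(np.float64(-5.7), np.float64(-4.3))
(np.float64(-1.0), np.float64(-90.2))
delta cm [-45.7   60.38   9.97] turn 79.75
```

Request:
{"method": "send_rows", "body": {"series": [{"delta_pos": [-45.7,60.4,8],"turn": 79.8,"jaw": 0.77},{"delta_pos": [-45.7,60.4,8],"turn": 79.8,"jaw": 0.77},{"delta_pos": [-45.7,60.4,8],"turn": 79.8,"jaw": 0.77},{"delta_pos": [-45.7,60.4,8],"turn": 79.8,"jaw": 0.77},{"delta_pos": [-45.7,60.4,8],"turn": 79.8,"jaw": 0.77},{"delta_pos": [-45.7,60.4,8],"turn": 79.8,"jaw": 0.77},{"delta_pos": [-45.7,60.4,8],"turn": 79.8,"jaw": 0.77},{"delta_pos": [-45.7,60.4,8],"turn": 79.8,"jaw": 0.77}], "force": 20}}

```text
clock: 2.27
tool_pos: [0.4074, 0.2903, 0.2148]
eef_rot: [0.996, 0.087, 0.0, -0.0]
contact_force: [1.0, -0.1, -0.1]
opening: 0.416
```

Run:
```python
from h import *
st();go(.0706,.015,.15)
```

```text
2.2667 [0.4074 0.2903 0.2148] (np.float64(-216.6), np.float64(326.9)) 0.4162496603728812 [ 1.  -0.1 -0.1]
delta cm [14.85 39.72  6.48] turn 22.13
```

Request:
{"method": "send_rows", "body": {"series": [{"delta_pos": [14.8,39.7,4],"turn": 22.1,"jaw": 0.77},{"delta_pos": [14.8,39.7,4],"turn": 22.1,"jaw": 0.77},{"delta_pos": [14.8,39.7,4],"turn": 22.1,"jaw": 0.77},{"delta_pos": [14.8,39.7,4],"turn": 22.1,"jaw": 0.77},{"delta_pos": [14.8,39.7,4],"turn": 22.1,"jaw": 0.77},{"delta_pos": [14.8,39.7,4],"turn": 22.1,"jaw": 0.77},{"delta_pos": [14.8,39.7,4],"turn": 22.1,"jaw": 0.77},{"delta_pos": [14.8,39.7,4],"turn": 22.1,"jaw": 0.77}]}}

```text
clock: 2.93
tool_pos: [0.577, 0.0047, 0.1833]
eef_rot: [0.995, -0.103, 0.0, -0.0]
contact_force: [-0.1, 0.7, -0.4]
opening: 0.233
```

Run:
```python
from h import *
st();go(.0706,.015,.15)
```

```text
2.9333 [0.577  0.0047 0.1833] (np.float64(9.5), np.float64(83.6)) 0.2330843461990816 [-0.1  0.7 -0.4]
delta cm [6.07 6.9  3.33] turn 0.36
```

Request:
{"method": "send_rows", "body": {"series": [{"delta_pos": [6.1,6.9,0],"turn": 0.4,"jaw": 0.77},{"delta_pos": [6.1,6.9,0],"turn": 0.4,"jaw": 0.77},{"delta_pos": [6.1,6.9,0],"turn": 0.4,"jaw": 0.77},{"delta_pos": [6.1,6.9,4],"turn": 0.4,"jaw": 0.77},{"delta_pos": [6.1,6.9,7],"turn": 0.4,"jaw": 0.77},{"delta_pos": [6.1,6.9,7],"turn": 0.4,"jaw": 0.77}]}}

```text
clock: 3.43
tool_pos: [0.6175, -0.073, 0.108]
eef_rot: [0.994, -0.107, -0.005, -0.0]
contact_force: [-1.7, 0.3, 0.3]
opening: 0.228
```

Run:
```python
from h import *
st();go(.0706,.025,.065)
im=vision.snapshot("wrist");cv2.imwrite("pics/w1.png",im)
for d_ in nets.trace("wrist","sinker1"):
    v,u=np.nonzero(d_['region']);print(d_['score'],u.mean().round(),v.mean().round(),wb(ray("wrist",(u.mean(),v.mean()),.058)))
im=vision.snapshot("top");cv2.imwrite("pics/t1.png",cv2.resize(im[130:330,170:440],None,fx=2.9,fy=2.9))
```

```text
3.4333 [ 0.6175 -0.073   0.108 ] (np.float64(65.6), np.float64(16.2)) 0.22771152160012437 [-1.7  0.3  0.3]
delta cm [ 0.55 -0.88  4.3 ] turn -0.05
0.83 288.0 141.0 (np.float64(74.6), np.float64(79.0))
0.77 283.0 338.0 (np.float64(71.7), np.float64(-69.4))
0.71 181.0 248.0 (np.float64(-0.7), np.float64(5.3))
0.69 443.0 196.0 (np.float64(178.7), np.float64(43.1))
0.68 65.0 188.0 (np.float64(-74.1), np.float64(48.7))
0.49 467.0 328.0 (np.float64(212.0), np.float64(-60.0))
0.2 178.0 10.0 (np.float64(11.3), np.float64(151.9))
```

View pics/w1.png

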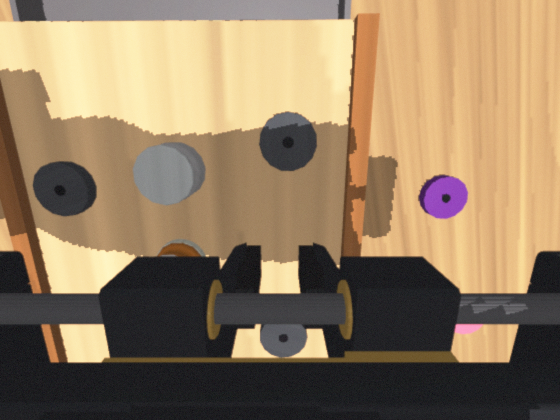

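The wrist view shows sinker A at (288,141), ahead of and centred between the fingers. B is behind at (283,338) and C is at (65,188). The jar and tin are off to the left, clear of the lane.

Request:
{"method": "send_rows", "body": {"series": [{"delta_pos": [0.6,-0.5,2],"turn": 0,"jaw": 0.77},{"delta_pos": [0.6,-0.9,4.2],"turn": 0,"jaw": 0.77},{"delta_pos": [0.6,-0.9,4.2],"turn": 0,"jaw": 0.77},{"delta_pos": [0.6,-0.9,4.2],"turn": 0,"jaw": 0.77}]}}

```text
clock: 3.92
tool_pos: [0.6298, -0.0655, 0.0726]
eef_rot: [0.994, -0.106, 0.0, -0.0]
contact_force: [-0.5, 0.3, 1.5]
opening: 0.231
```

Run:
```python
from h import *
st();go(.0715,.155,.065)
```

```text
3.9167 [ 0.6298 -0.0655  0.0726] (np.float64(76.0), np.float64(26.2)) 0.23058746826474322 [-0.5  0.3  1.5]
delta cm [ -0.44 -12.88   0.77] turn 0.01
```

Request:
{"method": "send_rows", "body": {"series": [{"delta_pos": [-0.4,0,0.4],"turn": 0,"jaw": 0.77},{"delta_pos": [-0.4,0,0.7],"turn": 0,"jaw": 0.77},{"delta_pos": [-0.4,-0.5,0.7],"turn": 0,"jaw": 0.77},{"delta_pos": [-0.4,-1.5,0.7],"turn": 0,"jaw": 0.77},{"delta_pos": [-0.4,-2.5,0.7],"turn": 0,"jaw": 0.77},{"delta_pos": [-0.4,-3.5,0.7],"turn": 0,"jaw": 0.77},{"delta_pos": [-0.4,-4.5,0.7],"turn": 0,"jaw": 0.77},{"delta_pos": [-0.4,-5.5,0.7],"turn": 0,"jaw": 0.77}]}}

```text
clock: 4.58
tool_pos: [0.6375, -0.0101, 0.0646]
eef_rot: [0.994, -0.106, 0.0, 0.0]
contact_force: [0.4, -1.0, 1.5]
opening: 0.232
```

Run:
```python
from h import *
st();go(.0715,.160,.065)
im=vision.snapshot("wrist");cv2.imwrite("pics/w2.png",im)
```

```text
4.5833 [ 0.6375 -0.0101  0.0646] (np.float64(71.8), np.float64(81.9)) 0.2315710931211789 [ 0.4 -1.   1.5]
delta cm [-0.03 -7.81 -0.04] turn -0.0
```

View pics/w2.png

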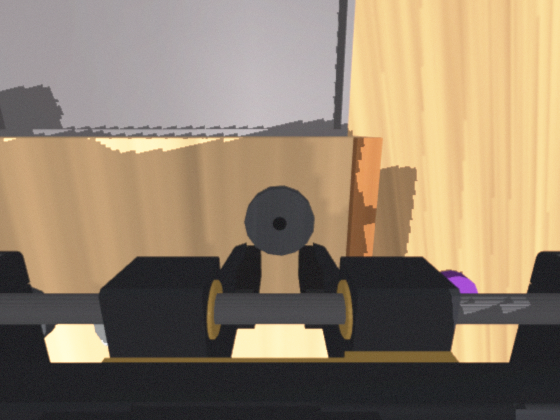

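The sinker at (280,220) is nested in front of the two fingertips, and the board's end is at row ~137. I'll keep sweeping.

Request:
{"method": "send_rows", "body": {"series": [{"delta_pos": [0,-1,0],"turn": 0,"jaw": 0.77},{"delta_pos": [0,-2,0],"turn": 0,"jaw": 0.77},{"delta_pos": [0,-3,0],"turn": 0,"jaw": 0.77},{"delta_pos": [0,-4,0],"turn": 0,"jaw": 0.77},{"delta_pos": [0,-5,0],"turn": 0,"jaw": 0.77},{"delta_pos": [0,-6,0],"turn": 0,"jaw": 0.77},{"delta_pos": [0,-7,0],"turn": 0,"jaw": 0.77},{"delta_pos": [0,-7.8,0],"turn": 0,"jaw": 0.77}]}}

```text
clock: 5.3
tool_pos: [0.6538, 0.0671, 0.0642]
eef_rot: [0.994, -0.106, -0.0, -0.001]
contact_force: [0.3, -0.8, -0.6]
opening: 0.227
```

Run:
```python
from h import *
st();go(.0690,-.115,.12)
im=vision.snapshot("wrist");cv2.imwrite("pics/w3.png",im)
```

```text
5.3 [0.6538 0.0671 0.0642] (np.float64(71.5), np.float64(160.8)) 0.22710076707623011 [ 0.3 -0.8 -0.6]
delta cm [-0.26 27.57 -5.61] turn 0.02
```

View pics/w3.png

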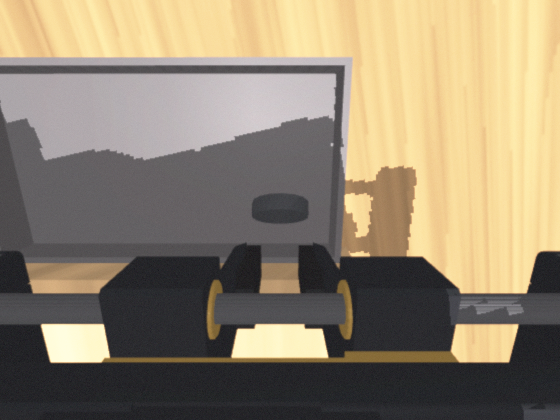

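Sinker A is dropping into the tray. Next I'll lift and go back behind B.

Request:
{"method": "send_rows", "body": {"series": [{"delta_pos": [0,0,-4],"turn": 0,"jaw": 0.77},{"delta_pos": [0,1,-6],"turn": 0,"jaw": 0.77},{"delta_pos": [-0.2,27.5,-6],"turn": 0,"jaw": 0.77},{"delta_pos": [-0.2,27.5,-6],"turn": 0,"jaw": 0.77},{"delta_pos": [-0.2,27.5,-6],"turn": 0,"jaw": 0.77},{"delta_pos": [-0.2,27.5,-6],"turn": 0,"jaw": 0.77},{"delta_pos": [-0.2,27.5,-6],"turn": 0,"jaw": 0.77},{"delta_pos": [-0.2,27.5,-6],"turn": 0,"jaw": 0.77}]}}

```text
clock: 6.02
tool_pos: [0.5959, -0.1908, 0.1245]
eef_rot: [0.994, -0.107, 0.0, 0.0]
contact_force: [0.1, -0.6, -0.6]
opening: 0.229
```

Request:
{"method": "send_rows", "body": {"series": [{"delta_pos": [0,0,0],"turn": 0,"jaw": 0.77},{"delta_pos": [0,0,0],"turn": 0,"jaw": 0.77}]}}

```text
clock: 6.18
tool_pos: [0.5952, -0.1936, 0.1245]
eef_rot: [0.994, -0.11, -0.0, 0.001]
contact_force: [1.3, 0.8, 0.4]
opening: 0.233
```

Run:
```python
from h import *
st();go(.069,-.115,.065)
im=vision.snapshot("wrist");cv2.imwrite("pics/w4.png",im)
for d_ in nets.trace("wrist","sinker1"):
    v,u=np.nonzero(d_['region']);print(d_['score'],u.mean().round(),v.mean().round(),wb(ray("wrist",(u.mean(),v.mean()),.058)))
```

```text
6.1833 [ 0.5952 -0.1936  0.1245] (np.float64(69.2), np.float64(-106.4)) 0.23319786965582334 [1.3 0.8 0.4]
delta cm [-0.02  0.85  5.95] turn -0.46
0.87 41.0 8.0 (np.float64(-74.0), np.float64(39.9))
0.87 277.0 168.0 (np.float64(68.0), np.float64(-57.0))
0.85 448.0 35.0 (np.float64(173.6), np.float64(25.1))
0.57 470.0 179.0 (np.float64(203.0), np.float64(-64.6))
```

View pics/w4.png

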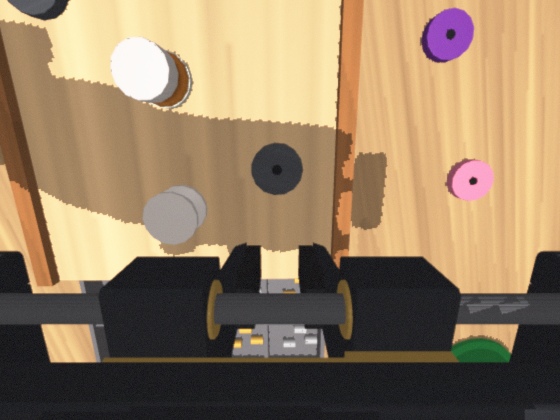

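B is at (277,168), straight ahead of the fingers. The spool (175,215) is clear of the lane.

Request:
{"method": "send_rows", "body": {"series": [{"delta_pos": [-0.1,0.2,3],"turn": -0.4,"jaw": 0.77},{"delta_pos": [-0.1,0.2,5.2],"turn": -0.4,"jaw": 0.77},{"delta_pos": [-0.1,0.2,5.9],"turn": -0.4,"jaw": 0.77},{"delta_pos": [-0.1,0,5.9],"turn": -0.4,"jaw": 0.77},{"delta_pos": [-0.1,-1,5.9],"turn": -0.4,"jaw": 0.77},{"delta_pos": [-0.1,-2,5.9],"turn": -0.4,"jaw": 0.77},{"delta_pos": [-0.1,-3,5.9],"turn": -0.4,"jaw": 0.77},{"delta_pos": [-0.1,-4,5.9],"turn": -0.4,"jaw": 0.77}]}}

```text
clock: 6.95
tool_pos: [0.6054, -0.1475, 0.0665]
eef_rot: [0.995, -0.102, 0.001, -0.0]
contact_force: [-0.1, 0.0, -0.2]
opening: 0.235
```

Run:
```python
from h import *
st();go(.0685,.160,.065)
im=vision.snapshot("wrist");cv2.imwrite("pics/w5.png",im)
```

```text
6.95 [ 0.6054 -0.1475  0.0665] (np.float64(69.5), np.float64(-59.2)) 0.2348863893131623 [-0.1  0.  -0.2]
delta cm [  0.07 -21.92   0.17] turn 0.44
```

View pics/w5.png

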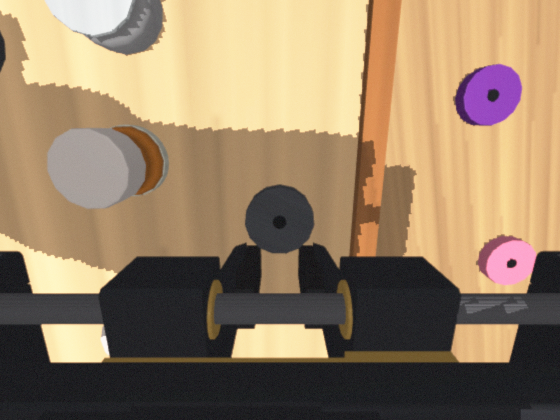

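B is nested at (280,219), and the jar (107,165) is clear.

Request:
{"method": "send_rows", "body": {"series": [{"delta_pos": [0,-1.5,0.1],"turn": 0.4,"jaw": 0.77},{"delta_pos": [0,-3,0.1],"turn": 0.4,"jaw": 0.77},{"delta_pos": [0,-4.5,0.1],"turn": 0.4,"jaw": 0.77},{"delta_pos": [0,-6,0.1],"turn": 0.4,"jaw": 0.77},{"delta_pos": [0,-7.5,0.1],"turn": 0.4,"jaw": 0.77},{"delta_pos": [0,-9,0.1],"turn": 0.4,"jaw": 0.77},{"delta_pos": [0,-10.5,0.1],"turn": 0.4,"jaw": 0.77},{"delta_pos": [0,-11.5,0.1],"turn": 0.4,"jaw": 0.77}]}}

```text
clock: 7.67
tool_pos: [0.6285, -0.0348, 0.0651]
eef_rot: [0.994, -0.106, 0.001, -0.0]
contact_force: [0.1, -1.5, 2.2]
opening: 0.231
```

Run:
```python
from h import *
st();go(.0685,.160,.065)
im=vision.snapshot("wrist");cv2.imwrite("pics/w6.png",im)
```

```text
7.6667 [ 0.6285 -0.0348  0.0651] (np.float64(68.2), np.float64(55.8)) 0.23097757961486015 [ 0.1 -1.5  2.2]
delta cm [  0.04 -10.42   0.02] turn 0.06
```

View pics/w6.png

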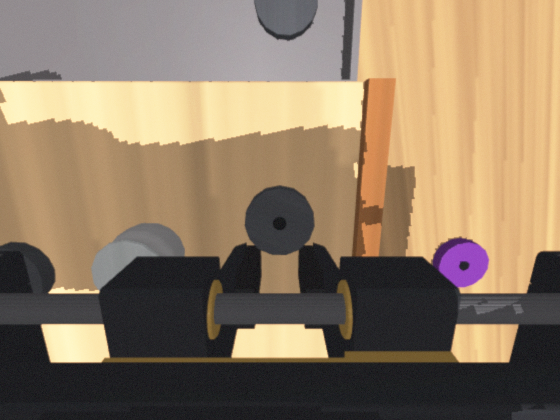

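Request:
{"method": "send_rows", "body": {"series": [{"delta_pos": [0,-1.2,0],"turn": 0,"jaw": 0.77},{"delta_pos": [0,-2.4,0],"turn": 0,"jaw": 0.77},{"delta_pos": [-0.1,-3.6,0],"turn": 0,"jaw": 0.77},{"delta_pos": [-0.4,-4.6,0],"turn": 0,"jaw": 0.77},{"delta_pos": [-0.8,-5.6,0],"turn": 0,"jaw": 0.77},{"delta_pos": [-1.2,-6.6,0],"turn": 0,"jaw": 0.77},{"delta_pos": [-1.6,-7.6,0],"turn": 0,"jaw": 0.77},{"delta_pos": [-2.0,-8.6,0],"turn": 0,"jaw": 0.77}]}}

```text
clock: 8.38
tool_pos: [0.6259, 0.0526, 0.0643]
eef_rot: [0.994, -0.107, -0.0, -0.0]
contact_force: [0.6, 0.2, 0.7]
opening: 0.233
```

Request:
{"method": "send_rows", "body": {"series": [{"delta_pos": [-0.1,-0.7,0],"turn": 0,"jaw": 0.77},{"delta_pos": [-0.1,-1.4,0],"turn": 0,"jaw": 0.77},{"delta_pos": [-0.1,-2,0],"turn": 0,"jaw": 0.77}]}}

```text
clock: 8.63
tool_pos: [0.6297, 0.0722, 0.0643]
eef_rot: [0.994, -0.106, -0.0, -0.0]
contact_force: [-0.5, 0.2, -0.6]
opening: 0.226
```

Run:
```python
from h import *
st();go(-.075,-.005,.125)
im=vision.snapshot("wrist");cv2.imwrite("pics/w7.png",im)
```

```text
8.6333 [0.6297 0.0722 0.0643] (np.float64(46.8), np.float64(160.7)) 0.2263865997264721 [-0.5  0.2 -0.6]
delta cm [-12.18  16.57  -6.08] turn -0.01
```

View pics/w7.png

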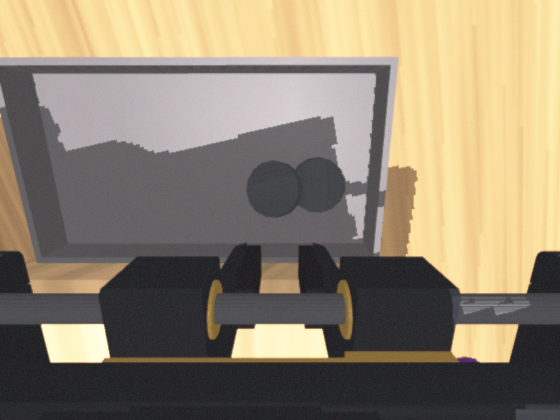

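Both sinkers are in the tray, at (273,188) and (318,185). C is next; I'll narrow the jaws a little for clearance from the rim.

Request:
{"method": "send_rows", "body": {"series": [{"delta_pos": [0,0,-4],"turn": 0,"jaw": 0.84},{"delta_pos": [0,0,-6],"turn": 0,"jaw": 0.84},{"delta_pos": [-12.2,16.5,-6],"turn": 0,"jaw": 0.84},{"delta_pos": [-12.2,16.5,-6],"turn": 0,"jaw": 0.84},{"delta_pos": [-12.2,16.5,-6],"turn": 0,"jaw": 0.84},{"delta_pos": [-12.2,16.5,-6],"turn": 0,"jaw": 0.84},{"delta_pos": [-12.2,16.5,-6],"turn": 0,"jaw": 0.84},{"delta_pos": [-12.2,16.5,-6],"turn": 0,"jaw": 0.84}]}}

```text
clock: 9.35
tool_pos: [0.4675, -0.071, 0.1245]
eef_rot: [0.994, -0.112, -0.005, 0.002]
contact_force: [-1.1, -0.1, 0.4]
opening: 0.159
```

Request:
{"method": "send_rows", "body": {"series": [{"delta_pos": [0,0,0],"turn": 0,"jaw": 0.84},{"delta_pos": [0,0,0],"turn": 0,"jaw": 0.84}]}}

```text
clock: 9.52
tool_pos: [0.4768, -0.0642, 0.1246]
eef_rot: [0.994, -0.107, 0.001, -0.0]
contact_force: [-0.7, 0.2, -0.2]
opening: 0.163
```

Run:
```python
from h import *
st();go(-.075,-.005,.065)
im=vision.snapshot("wrist");cv2.imwrite("pics/w8.png",im)
for d_ in nets.trace("wrist","sinker1"):
    v,u=np.nonzero(d_['region']);print(d_['score'],u.mean().round(),v.mean().round(),wb(ray("wrist",(u.mean(),v.mean()),.058)))
```

```text
9.5167 [ 0.4768 -0.0642  0.1246] (np.float64(-73.8), np.float64(-4.9)) 0.1629520768164499 [-0.7  0.2 -0.2]
delta cm [-0.13  0.01  5.95] turn -0.07
0.7 275.0 154.0 (np.float64(-76.3), np.float64(49.5))
```

View pics/w8.png

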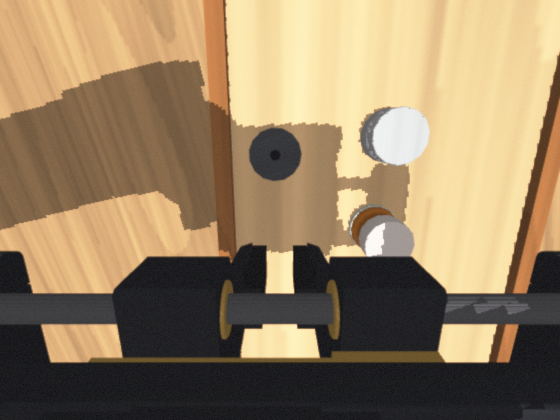

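Request:
{"method": "send_rows", "body": {"series": [{"delta_pos": [-0.1,0,3],"turn": 0,"jaw": 0.84},{"delta_pos": [-0.1,0,5.2],"turn": 0,"jaw": 0.84},{"delta_pos": [-0.1,0,5.9],"turn": 0,"jaw": 0.84},{"delta_pos": [-0.1,-0.5,5.9],"turn": 0,"jaw": 0.84},{"delta_pos": [-0.1,-1.5,5.9],"turn": 0,"jaw": 0.84},{"delta_pos": [-0.1,-2.5,5.9],"turn": 0,"jaw": 0.84},{"delta_pos": [-0.1,-3.5,5.9],"turn": 0,"jaw": 0.84},{"delta_pos": [-0.1,-4.5,5.9],"turn": 0,"jaw": 0.84}]}}

```text
clock: 10.28
tool_pos: [0.485, -0.0184, 0.0663]
eef_rot: [0.994, -0.106, 0.001, -0.0]
contact_force: [0.4, -0.8, 0.2]
opening: 0.161
```

Run:
```python
from h import *
st();go(-.074,.160,.065)
im=vision.snapshot("wrist");cv2.imwrite("pics/w9.png",im)
```

```text
10.2833 [ 0.485  -0.0184  0.0663] (np.float64(-75.5), np.float64(41.6)) 0.161329766026035 [ 0.4 -0.8  0.2]
delta cm [  0.15 -11.84   0.14] turn 0.02
```

View pics/w9.png

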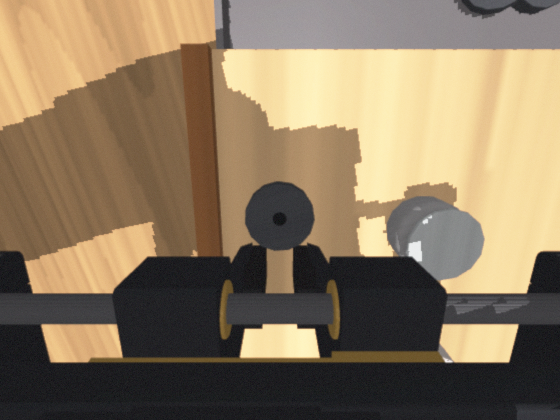

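C is nested at (280,216), with the rim and tin clear.

Request:
{"method": "send_rows", "body": {"series": [{"delta_pos": [0.1,-1,0.1],"turn": 0,"jaw": 0.84},{"delta_pos": [0.1,-2.2,0.1],"turn": 0,"jaw": 0.84},{"delta_pos": [0.1,-3.4,0.1],"turn": 0,"jaw": 0.84},{"delta_pos": [0.1,-4.6,0.1],"turn": 0,"jaw": 0.84},{"delta_pos": [0.2,-5.8,0.1],"turn": 0,"jaw": 0.84},{"delta_pos": [0.3,-7,0.1],"turn": 0,"jaw": 0.84},{"delta_pos": [0.4,-8,0.1],"turn": 0,"jaw": 0.84},{"delta_pos": [0.5,-9,0.1],"turn": 0,"jaw": 0.84}]}}

```text
clock: 11.0
tool_pos: [0.5084, 0.0677, 0.0644]
eef_rot: [0.994, -0.107, 0.0, 0.0]
contact_force: [-0.5, -0.2, 0.5]
opening: 0.159
```

Request:
{"method": "send_rows", "body": {"series": [{"delta_pos": [0,-1,0],"turn": 0,"jaw": 0.84},{"delta_pos": [0,-2,0],"turn": 0,"jaw": 0.84},{"delta_pos": [0,-2.9,0],"turn": 0,"jaw": 0.84},{"delta_pos": [0,-2.9,0],"turn": 0,"jaw": 0.84}]}}

```text
clock: 11.33
tool_pos: [0.5147, 0.0983, 0.0643]
eef_rot: [0.994, -0.105, 0.0, -0.001]
contact_force: [0.3, 0.1, -0.0]
opening: 0.156
```

Run:
```python
from h import *
st()
im=vision.snapshot("wrist");cv2.imwrite("pics/w10.png",im)
```

```text
11.3333 [0.5147 0.0983 0.0643] (np.float64(-71.1), np.float64(161.9)) 0.15615278425243956 [ 0.3  0.1 -0. ]
```

View pics/w10.png

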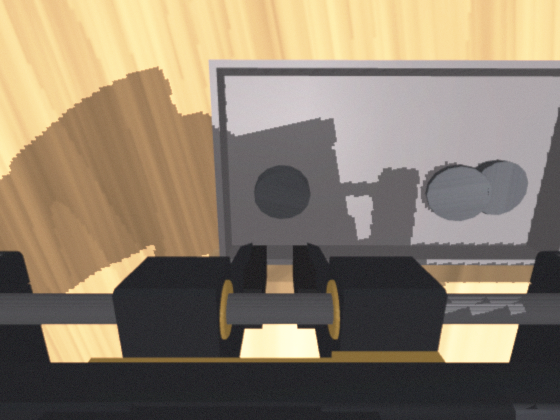

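All three are in the tray. I'll lift clear and check.

Request:
{"method": "send_rows", "body": {"series": [{"delta_pos": [0,0,-4],"turn": 0,"jaw": 0.84},{"delta_pos": [0,0,-8],"turn": 0,"jaw": 0.84},{"delta_pos": [0,0,-12],"turn": 0,"jaw": 0.84},{"delta_pos": [-2,-4,-14],"turn": 0,"jaw": 0.84},{"delta_pos": [-4,-8,-14],"turn": 0,"jaw": 0.84},{"delta_pos": [-6,-12,-14],"turn": 0,"jaw": 0.84},{"delta_pos": [-8,-16,-14],"turn": 0,"jaw": 0.84},{"delta_pos": [-8,-16,-14],"turn": 0,"jaw": 0.84}]}}

```text
clock: 12.05
tool_pos: [0.4673, 0.2749, 0.2044]
eef_rot: [0.995, -0.103, -0.001, -0.002]
contact_force: [0.1, 0.4, -0.2]
opening: 0.159
```

Run:
```python
from h import *
st()
im=vision.snapshot("scene");cv2.imwrite("pics/s2.png",cv2.resize(im[60:340,140:440],None,fx=2,fy=2))
im=vision.snapshot("top");cv2.imwrite("pics/t2.png",im)
for l,z in(("sinker1",.01),("jar",.07),("tin",.065),("spool",.064)):
    for d_ in nets.trace("top",l):
        v,u=np.nonzero(d_['region']);print(l,round(d_['score'],2),u.mean().round(),v.mean().round(),wb(ray("top",(u.mean(),v.mean()),z)))
```

```text
12.05 [0.4673 0.2749 0.2044] (np.float64(-154.7), np.float64(324.5)) 0.15921723167899965 [ 0.1  0.4 -0.2]
sinker1 0.58 238.0 246.0 (np.float64(-68.6), np.float64(199.0))
sinker1 0.52 303.0 176.0 (np.float64(200.6), np.float64(35.1))
sinker1 0.47 248.0 203.0 (np.float64(75.9), np.float64(196.5))
sinker1 0.15 419.0 250.0 (np.float64(29.9), np.float64(-373.8))
jar 0.6 238.0 245.0 (np.float64(-75.7), np.float64(195.6))
tin 0.62 284.0 230.0 (np.float64(1.3), np.float64(63.1))
```

View pics/s2.png

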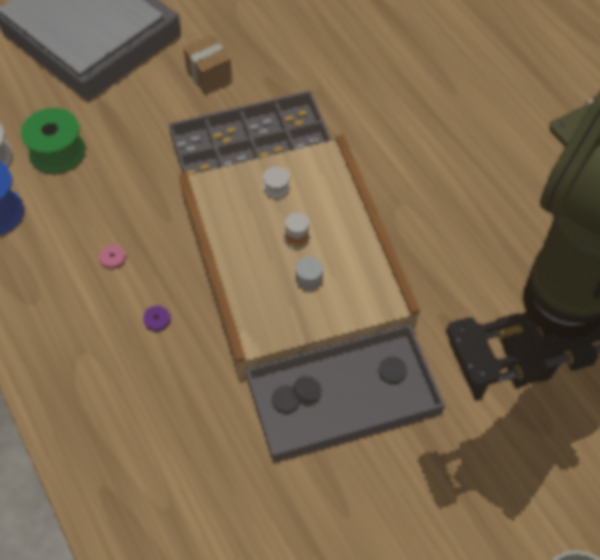

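View pics/t2.png

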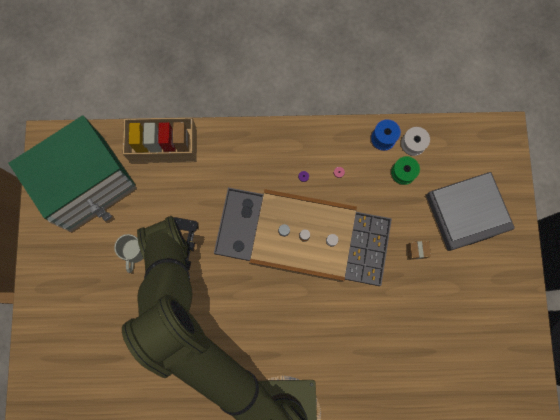

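The top view shows the three sinkers in the plain tray at (248,203), (247,211) and (238,246). The jar (304,235), tin (284,230), spool (332,239), mug and carton are where they began.

Request:
{"method": "send_rows", "body": {"series": [{"delta_pos": [0,0,0],"turn": 0,"jaw": 0.84},{"delta_pos": [0,0,0],"turn": 0,"jaw": 0.84},{"delta_pos": [0,0,0],"turn": 0,"jaw": 0.84}]}}

```text
clock: 12.6
tool_pos: [0.4704, 0.2673, 0.2044]
eef_rot: [0.994, -0.108, 0.0, 0.0]
contact_force: [-0.1, -0.3, 0.3]
opening: 0.162
```

Run:
```python
from h import *
st(); print(order.finish_job())
```

```text
12.6 [0.4704 0.2673 0.2044] (np.float64(-150.2), np.float64(317.8)) 0.1622220970363851 [-0.1 -0.3  0.3]
the job is handed in; nothing more can be done
None
```

I swept the three dark-grey sinkers one at a time along the board and off its +y end into the plain tray. None was picked up. The job was handed in at 12.6 s, and the contact forces I read after each move were all under about 3 N.

**Sinkers:** the last top and scene pictures show all three lying in the plain tray, and the divided tray got nothing. Two of them lie touching and may overlap a little.

**Everything else:** the jar, tin, spool, mug, carton and the purple and pink discs look to be where they started.

**Checks that disagreed:** in the last top picture the network found only two of the three sinkers and labelled one of them as the jar. It also gave no result for the real jar or the spool. For those I went by the pictures themselves.

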